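# Lock the dome cover onto the balcony lamp

### The arm

A 6-joint arm with a two-finger parallel gripper is mounted at the origin on the work surface. World frame = base frame: x ahead of the robot, y to its left, z up, the work surface at z = 0. Lengths are in m, angles in rad, forces in N, time in s.
With the tool pointing down it reaches from about 0.325 to 0.775 m from the base axis. Payload 5.5 kg.
Tool frame: the origin (TCP) lies where the fingers leave the gripper's body, on its centre line; the fingertips stand 80 mm ahead of it and the grasp point (between the pads) lies 61 mm ahead of it (arm.tips_ahead is the distance from the TCP to the fingertips, in m); z points along the fingers, y is the direction in which the jaws open and shut (so a half turn about z gives the same grasp; the last joint's range is limited). The gripper opens to 88 mm and grips with 3 to 60 N. Pads are 20 mm wide; open, the fingers measure 115 mm over their backs; the gripper's body (75 mm by 178 mm) begins 61 mm behind the grasp point.
Start: joints at [1.099, 0.091, 1.231, -0, 1.82, -0.057], TCP at [0.242, 0.549, 0.303] pointing down, gripper open.
Joint ranges: [-2.87, 2.87], [-0.86, 2.18], [0.17, 2.46], [-1.51, 4.65], [0.06, 2.69], [-2.65, 2.65]. Speed limits (rad/s): [2.57, 2.57, 3.01, 3.14, 3.14, 3.14].

### API

Orientations are given as a unit quaternion [w, x, y, z].
In Python, from plant import monitor, viewer, arm, boxes_of gives the robot as it stands.
- The arm moves only by the tool apply_moves, never from a script. Its argument "plan" is a list of rows, each a list of 3 entries, a list of its own where there are three numbers: the turn, a rotation vector about the world's x, y, z in degrees, then the shift along the world's x, y, z in cm, then the opening, from 0 (shut) to 1 (fully open). In form: [[[wx, wy, wz], [x, y, z], gripper], ...]. A call has exactly 5 rows; each row is the pose to reach, as a shift and turn from the pose measured when the call began; what a row does not reach only later rows make up. A row lasts 1/12 s, in which the tool goes at most 41.7 mm and 7.16 degrees, less where a joint would pass 70% of its speed; a pose out of reach is approached as far as the arm can. A call with a gripper value outside its range is refused whole. The fingers move at their own pace and stop on an object; "force" is the grip in N (left out, the last holds). Time passes only in rows, so rows that repeat a pose let the fingers close, or fill a call up. It gives the time, the measured TCP pose, the force and the opening at its end, in the units of the state.
- monitor.get_obs(): the state, without advancing time (a new reading comes with each control period).
- viewer.get_image(name): name is "scene" or "side" or "wrist"; returns a dict with "color" (480x640x3 uint8, blue, green, red), "fx", "fy", "cx", "cy" (pixels), "R" (3x3) and "t" (3): a world point X has camera coordinates R X + t. Camera axes: x right, y down, z forward; pixel columns grow to the right and rows downward; lengths in m; the calibration is good to about 2 mm. A picture is of the moment at which its call begins. There is no depth.
- arm.job_done(): hands the job in, once; it reports no verdict.
Trained networks look in a picture, given as the dict that the camera call returned (one of the last four; its "shot" number tells which), for a name from the list of things; names that differ only in an ending like _2 or _b are one class to them, and where a whole thing is asked for, a point or a joint stands for the part that bears it (a point fixed in the world has none). Each returns a list of dicts, best first, with "confidence" (0 to 1); they miss things now and then, are a little off and sometimes report something else, mostly with a low value. They report only what shows in the picture. A call takes as long as a camera call. They do not tell look-alikes from the thing itself.
- boxes_of(picture, label): "box" ([left, top, width, height] in pixels, round what is visible of it).
The state is a dict: "time": time; "q": joint angles; "qvel": joint speeds; "tau": joint torques, N m; "tool_pos": TCP position; "ee_rot": TCP orientation; "ft_force": force on the tool from outside, world axes, zero at the start; "torque": the same for the moment, N m; "gripper_width": opening from 0.0 (shut) to 1.0 (fully open).
Only numpy, scipy, OpenCV 4.12 (cv2) and the standard library are available. Lean on these libraries where they do the work, as an engineer would, in place of code of your own. Each camera call takes 0.05 s, during which the arm holds its last target.

### The job

Take the white dome cover out of its steel holder and set it flat on the lamp base, its two lugs in the open gaps between the two claws. Then turn it clockwise (seen from above) a quarter turn to the stop, so that both lugs run under the claws and both spring pins click into the lug notches; the lamp's two guard pillars are in the fingers' way, so let go of the cover once it is set down and take it again at another angle for the turn. Leave it locked and released, and leave the other things on the bench where they are.

Things in the scene. Friction and masses are not known exactly. Their poses are not given: they have to be found in the camera images.
- cover: White dome cover, 0.12 kg: upright cylinder 56 mm across, straight-sided to 46 mm, domed to 55 mm. Origin: centre of underside; z up. At its foot two equal lugs stick out along its +x and -x to 38 mm from the axis, 23 mm wide, 5 mm thick, each with a 12 mm notch in the middle. A half turn about z changes nothing. Starts upright in the holder, lugs within 9 deg of the holder's x.
- holder: Fixed U-shaped steel channel, open above and at its +x and -x ends. Origin: centre of underside. Floor 84 mm long, 3 mm thick (the cover stands on it); two walls along x, 50 mm high, inner faces 35 mm either side of the middle, so the cover can only be gripped with one finger at each open end (jaws closing along x).
- lamp_base: Fixed grey lamp base: plate 130 (x) by 110 (y) by 12 mm, origin at the centre of its underside, z up. Claws stand on it at its +y and -y; the gaps for the cover's lugs lie along +x and -x (free within 35 deg). From there lugs run under the claws only clockwise (seen from above) and meet a stop about 1 deg past the quarter turn.
- lamp_seat (a point): Point on top of the plate (12 mm above the bench), on the axis of the claws: the cover's origin belongs here. Axes as lamp_base. The cover body has about 2.5 mm play sideways between the claw roofs. Both claws and pillars are alike under a half turn about this axis.
- claw0 (a point): Top of the claw at lamp_base +y, 34.5 mm from the axis. The roof covers lamp_base x -22 to +18, y 30.5 to 48 mm; underside 7 mm, top 11 mm above the plate; the stop is at its +x end.
- claw1 (a point): Top of the claw at lamp_base -y: the same as claw0, turned by half a turn.
- pillar0 (a point): Top of a round steel guard pillar, 10 mm thick, on claw0, 52 mm above the plate, at lamp_base x -16.5, y +35.3 mm. Fingers at the cover's side cannot pass it. With angles anticlockwise from lamp_base +x, jaws closing along the 0 deg line are free to set the cover down, and jaws that start on the 70 deg line can turn clockwise to -20 deg clear of both pillars.
- pillar1 (a point): Top of the like pillar on claw1, at lamp_base x +16.5, y -35.3 mm.
- click_pin0 (a joint): Brass spring pin in the roof of the lamp base's +y claw, 34.5 mm from the axis; m it is pushed up. 0 = down. It rises about 2 mm against 2 to 3 N while a lug passes beneath and drops back (under 0.8 mm) when it clicks into the lug's notch, at a quarter turn.
- click_pin1 (a joint): The same pin in the -y claw.
- multimeter: Bystander: black multimeter lying flat, 150 x 78 x 41 mm, origin under its centre.
- fuse_box: Bystander: clear plastic fuse box, 104 x 69 x 33 mm, origin under its centre.
- crimping_tool: Bystander: grey steel crimping tool lying flat, about 195 mm long, 16 mm high, origin near its middle.
- screwdriver: Bystander: yellow screwdriver, 170 mm long, lying along about x between holder and lamp base.
- screw_jar: Bystander: glass jar, 44 mm in diameter, 50 mm high, origin under its centre.
- solder_reel: Bystander: steel reel, 56 mm in diameter, 31 mm high, origin under its centre.
Things that resemble listed ones, but are neither listed nor needed, are in the scene too. What is shaped like the cover but purple is not meant.

How it is judged:
On the way, in this order (a step that is already met when the one before it is completed fails the run):
1. the cover sits flat on the lamp base, lugs in the gaps, not yet turned, and is let go (horizontal distance between cover and lamp_seat below 0.004 m and z of cover in the frame of lamp_seat between -0.003 and 0.002 m and angle between cover's own z axis and vertical below 0.06 rad and angle between the x axis of cover and the x axis of lamp_base, either way round below 0.6 rad and contact force between the fingers and cover below 0.05 N), for 0.2 s.
2. the cover is turned a quarter turn clockwise and both pins have clicked down (horizontal distance between cover and lamp_seat below 0.004 m and z of cover in the frame of lamp_seat between -0.003 and 0.002 m and angle between cover's own z axis and vertical below 0.06 rad and angle between the x axis of cover and the y axis of lamp_base, either way round below 0.07 rad and value of joint each of click_pin0, click_pin1 below 0.0008 m), for 0.2 s.
At the end, for the whole second after the job is handed in: The cover sits on the lamp base within 4 mm of its axis, upright within 3.4 deg and down on the plate (within 2 mm), its lugs under the claws within 4 deg of a quarter turn, both click pins down (under 0.8 mm), released and at rest; no bystander was moved more than 25 mm (all of step 2 and linear speed of cover below 0.01 m/s and angular speed of cover below 0.1 rad/s); the robot touches nothing.
It fails at once if another thing on the bench is moved more than 25 mm (distance of any of multimeter, fuse_box, crimping_tool, screwdriver, screw_jar, solder_reel from where it was at the start of the episode above 0.025 m).
It also fails if it takes over 54 s, if anything falls off the work surface, if the arm or the gripper's body presses on something with over 40 N, if the wrist force passes 120 N, or if a joint passes its speed limit or range.

## Working session

There is one attempt and no reset: what is moved stays moved. The work goes in short steps, Python scripts to look and compute and a tool call to move; the robot and the scene stay as the last step left them, time stands still between calls to the robot, and variables do not carry over. Pictures are saved under pics/ and viewed, and the job is handed in when it is done.

Besides the shell and the picture viewer there is one more tool, called after "Request:" in YAML: its name, and indented under it one key for each argument. apply_moves: Moves the arm, as the interface text tells. Its arguments: {"type":"object","properties":{"plan":{"type":"array","items":{"type":"array"}},"force":{"type":"number"}},"required":["plan"]}

```bash
ls; mkdir -p pics; cat > h.py <<'E'
import numpy as np,cv2
from plant import monitor, viewer, arm, boxes_of
def shot(n,fn):
    p=viewer.get_image(n); cv2.imwrite('pics/'+fn+'.png',p['color']); return p
def ray(p,u,v):
    R=np.array(p['R']);t=np.array(p['t']); d=R.T@np.array([(u-p['cx'])/p['fx'],(v-p['cy'])/p['fy'],1]); return -R.T@t,d
def atz(p,u,v,z):
    o,d=ray(p,u,v); return o+d*(z-o[2])/d[2]
def proj(p,X):
    c=np.array(p['R'])@np.array(X)+np.array(p['t']); return np.array([p['fx']*c[0]/c[2]+p['cx'],p['fy']*c[1]/c[2]+p['cy']])
E
python3 - <<'E'
from h import *
import pickle
o=monitor.get_obs();print(o)
for n in ['scene','side','wrist']:
    p=shot(n,n+'0'); pickle.dump(p,open(n+'0.pkl','wb'))
    print(n,p['fx'],-np.array(p['R']).T@p['t'],np.array(p['R'])[2])
    for l in ['cover','holder','lamp_base','pillar0','claw0','click_pin0']:
        print(l,[(np.round(b['box']).tolist(),round(b['confidence'],2)) for b in boxes_of(p,l)][:4])
E
```

```text
pics
{'time': 0.0, 'q': array([ 1.09933039e+00,  9.18342292e-02,  1.23188765e+00, -7.58754275e-07,
        1.81979717e+00, -5.67513917e-02]), 'qvel': array([-0.00024041,  0.00086646, -0.00239811,  0.00144387, -0.0003743 ,
        0.00160036]), 'tau': array([-1.04462797e-03, -4.46423614e+01, -4.06464708e+01,  6.96851523e-02,
        2.89668550e-02, -1.40483344e-04]), 'tool_pos': array([0.24172037, 0.54899444, 0.30152049]), 'ee_rot': array([-2.51086167e-04,  2.05874499e-01,  9.78577929e-01, -9.29893308e-04]), 'ft_force': array([-0.20590062,  0.24245105, -0.51461476]), 'torque': array([-0.04554787,  0.01280379,  0.01454255]), 'gripper_width': 1.0026493388741269}
scene 615.0967778536166 [ 1.05679619 -0.3275596   1.09906429] [-0.40795504  0.34666785 -0.84462659]
cover [([314.0, 192.0, 26.0, 39.0], 0.79), ([284.0, 163.0, 31.0, 34.0], 0.61)]
holder [([301.0, 185.0, 54.0, 55.0], 0.68)]
lamp_base [([159.0, 289.0, 88.0, 75.0], 0.92)]
pillar0 [([162.0, 287.0, 85.0, 72.0], 0.68)]
claw0 [([161.0, 288.0, 83.0, 74.0], 0.9)]
click_pin0 []
side 539.9611892000952 [ 0.28319822 -0.54871215  0.85086766] [ 0.25710155  0.61008591 -0.74946246]
cover [([246.0, 198.0, 35.0, 24.0], 0.84), ([195.0, 220.0, 35.0, 33.0], 0.8)]
holder [([245.0, 194.0, 48.0, 49.0], 0.92)]
lamp_base [([307.0, 317.0, 94.0, 86.0], 0.93)]
pillar0 [([307.0, 317.0, 96.0, 89.0], 0.96)]
claw0 [([305.0, 318.0, 96.0, 90.0], 0.93)]
click_pin0 []
wrist 375.7845431941645 [0.16823573 0.58177162 0.3854729 ] [ 0.26759185 -0.11861692 -0.95620324]
cover []
holder [([155.0, 442.0, 33.0, 38.0], 0.9)]
lamp_base []
pillar0 []
claw0 []
click_pin0 []
```

View pics/scene0.png

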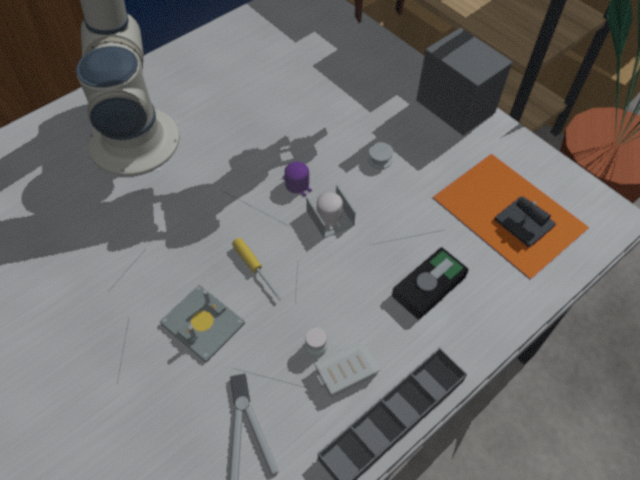

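View pics/side0.png

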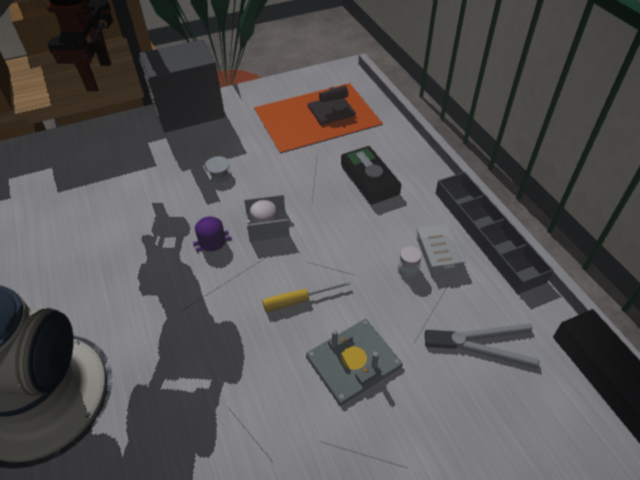

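```bash
python3 - <<'E'
import cv2
a=cv2.imread('pics/scene0.png');b=cv2.imread('pics/side0.png')
cv2.imwrite('pics/c1.png',cv2.hconcat([cv2.resize(a[150:250,270:370],(400,400),interpolation=2),cv2.resize(b[180:260,190:300][:, :80],(400,400),interpolation=2)]))
cv2.imwrite('pics/c1b.png',cv2.resize(b[180:260,190:310],(780,520),interpolation=2))
cv2.imwrite('pics/c2.png',cv2.hconcat([cv2.resize(a[275:375,150:260],(396,360),interpolation=2),cv2.resize(b[305:415,295:415],(396,360),interpolation=2)]))
E
```

```text
(no output)
```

View pics/c1.png

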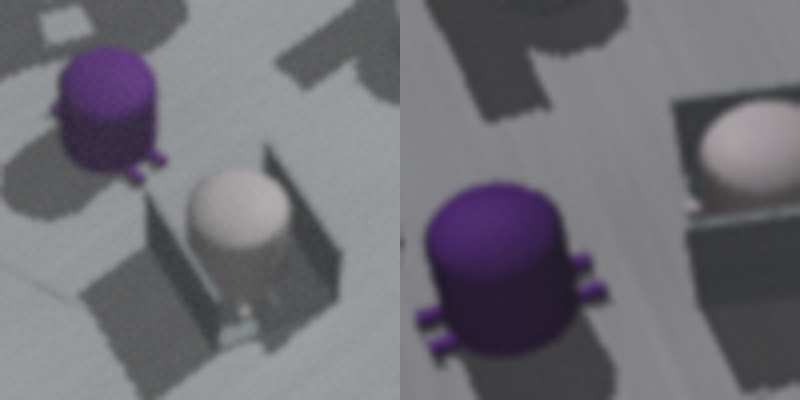

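View pics/c1b.png

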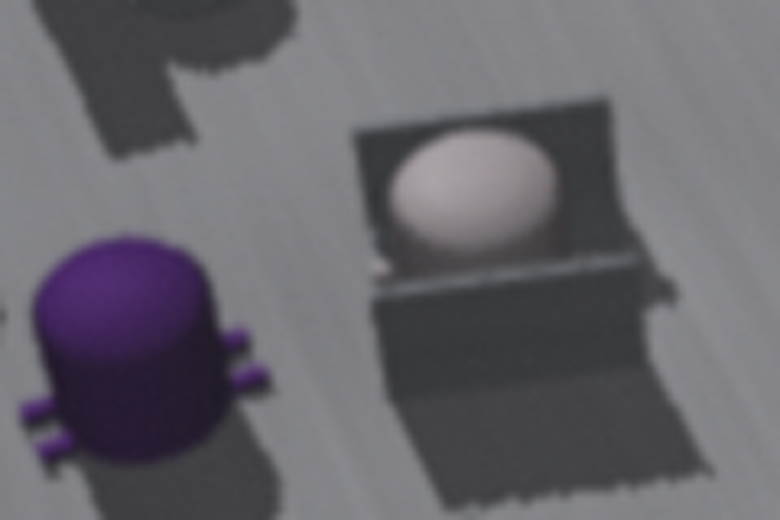

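View pics/c2.png

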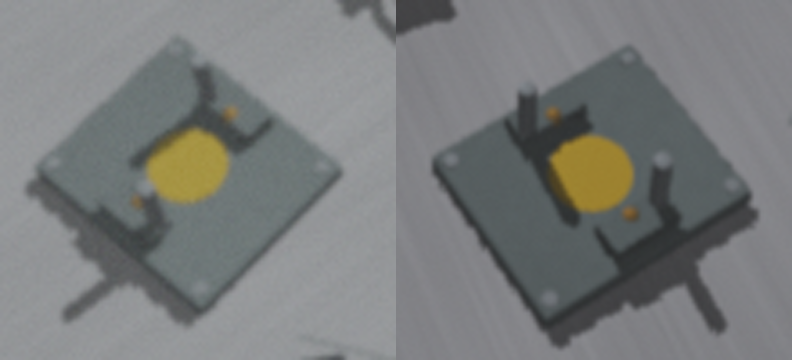

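The white cover, at scene (327,205) and side (263,210) inside the U-shaped holder, fits the description. The purple one at scene (297,178) and side (211,235) does not. Next I fit rough poses.

```bash
cat > fit.py <<'E'
from h import *
from scipy.optimize import least_squares
def fit(obs,x0):
    # obs: list (pic, uv, localXYZ)
    def res(s,raw=False):
        c,n=np.cos(s[2]),np.sin(s[2]); r=[]
        for p,uv,L in obs:
            X=[s[0]+c*L[0]-n*L[1],s[1]+n*L[0]+c*L[1],L[2]]
            r+=list(proj(p,X)-uv)
        return np.array(r)
    best=None
    for y in np.arange(0,2*np.pi,np.pi/4):
        q=least_squares(res,[x0[0],x0[1],y],loss='soft_l1')
        if best is None or q.cost<best.cost:best=q
    return best,res(best.x)
E
python3 - <<'E'
from fit import *
import pickle
s=pickle.load(open('scene0.pkl','rb'));d=pickle.load(open('side0.pkl','rb'))
import itertools
S=dict(P=[(190.6,326.7),(206.4,294.4)],N=[(188,331.1),(213.9,306.4)],C=[(199.4,285.3),(244.4,322.8),(205.6,359.2),(161.1,320.8)])
D=dict(P=[(375.6,353.3),(335,331.9)],N=[(365.9,370.1),(342.6,339.2)],C=[(306.2,353.9),(365.9,318.8),(402.3,365.2),(340.8,402.2)])
c0=atz(s,202,322,.012);print(c0, atz(d,355,358,.012))
L=dict(P=[(-.0165,.0353,.064),(.0165,-.0353,.064)],N=[(0,.0345,.023),(0,-.0345,.023)])
obs=[]
for q,A in((s,S),(d,D)):
    for k in 'PN':
        for uv,l in zip(A[k],L[k]): obs.append((q,uv,l))
b,r=fit(obs,c0[:2]);print(b.x,np.degrees(b.x[2]),b.cost);print(r.reshape(-1,2).round(1).tolist())
# assign corners by predicted nearest
x=b.x
for q,A in((s,S),(d,D)):
    for sx in(1,-1):
        for sy in(1,-1):
            l=(sx*.065,sy*.055,.012);c,n=np.cos(x[2]),np.sin(x[2])
            uv=proj(q,[x[0]+c*l[0]-n*l[1],x[1]+n*l[0]+c*l[1],.012])
            m=min(A['C'],key=lambda a:np.hypot(*(uv-a)));print(uv.round(1),m);obs.append((q,m,l))
b,r=fit(obs,c0[:2]);print(b.x,np.degrees(b.x[2]),b.cost);print(r.reshape(-1,2).round(1).tolist())
# holder
h=[atz(d,*uv,.05) for uv in[(244.9,200),(283.5,195.1),(247.7,224.9),(288.5,219.7)]]
print(np.round(h,4), np.mean(h,0))
h2=[atz(s,*uv,.05) for uv in[(307,198),(336.2,186.7),(355,212.5)]];print(np.round(h2,4))
for q,uv in((s,(330,202)),(d,(263,209))): print(atz(q,*uv,.045))
E
```

```text
[ 0.50787652 -0.15540968  0.012     ] [ 0.50561518 -0.15425824  0.012     ]
[ 0.50511869 -0.15310351  3.30299179] 189.24748940852987 5.2501858271824915
[[-0.4, -0.5], [-1.2, -3.8], [0.3, -0.9], [0.1, -0.6], [0.8, 0.2], [0.4, -0.7], [0.6, -0.0], [0.7, 0.2]]
[158.7 320.2] (161.1, 320.8)
[199.5 283. ] (199.4, 285.3)
[205.1 360.6] (205.6, 359.2)
[245.7 320.4] (244.4, 322.8)
[340.8 403.1] (340.8, 402.2)
[305.5 351.8] (306.2, 353.9)
[404.3 363.4] (402.3, 365.2)
[366.6 317. ] (365.9, 318.8)
[ 0.50504532 -0.15340827  3.30346404] 189.27454729591133 16.962892287755054
[[-0.6, -0.4], [-1.3, -3.7], [0.1, -0.9], [-0.1, -0.6], [0.9, 0.3], [0.4, -0.5], [0.7, 0.1], [0.8, 0.3], [-2.6, -0.5], [-0.1, -2.3], [-0.6, 1.5], [1.1, -2.3], [0.1, 1.1], [-0.7, -1.9], [2.0, -1.7], [0.7, -1.7]]
[[0.4424 0.249  0.05  ]
 [0.5214 0.2301 0.05  ]
 [0.426  0.1797 0.05  ]
 [0.5059 0.16   0.05  ]] [0.47390756 0.20467578 0.05      ]
[[0.4302 0.1776 0.05  ]
 [0.4476 0.2455 0.05  ]
 [0.5251 0.23   0.05  ]]
[0.4673504  0.21062057 0.045     ]
[0.46968157 0.21381397 0.045     ]
```

Request:
apply_moves:
  plan:
    - [[0,0,-80],[22.8,-33.9,-5],1]
    - [[0,0,-80],[22.8,-33.9,-5],1]
    - [[0,0,-80],[22.8,-33.9,-5],1]
    - [[0,0,-80],[22.8,-33.9,-5],1]
    - [[0,0,-80],[22.8,-33.9,-5],1]
  force: 25

```text
time: 1.47
tool_pos: [0.3578, 0.3759, 0.2772]
ee_rot: [0.0, 0.499, 0.866, 0.0]
ft_force: [0.9, 0.1, 0.8]
gripper_width: 0.997
```

Request:
apply_moves:
  plan:
    - [[0,0,-43.6],[11.2,-16.6,-3.7],1]
    - [[0,0,-43.6],[11.2,-16.6,-3.7],1]
    - [[0,0,-43.6],[11.2,-16.6,-3.7],1]
    - [[0,0,-43.6],[11.2,-16.6,-3.7],1]
    - [[0,0,-43.6],[11.2,-16.6,-3.7],1]

```text
time: 1.88
tool_pos: [0.4706, 0.2078, 0.24]
ee_rot: [0.0, 0.742, 0.671, 0.0]
ft_force: [-0.1, 0.0, -0.1]
gripper_width: 1.0
```

Request:
apply_moves:
  plan:
    - [[0,0,-8],[0,0,0],1]
    - [[0,0,-8],[0,0,0],1]
    - [[0,0,-8],[0,0,0],1]
    - [[0,0,-8],[0,0,0],1]
    - [[0,0,-8],[0,0,0],1]

```text
time: 2.3
tool_pos: [0.4701, 0.2089, 0.2405]
ee_rot: [0.0, 0.785, 0.619, 0.001]
ft_force: [-0.4, -0.5, 0.4]
gripper_width: 1.002
```

```bash
python3 - <<'E'
from h import *
import pickle
p=shot('wrist','w1');pickle.dump(p,open('w1.pkl','wb'))
o=monitor.get_obs();print(o['tool_pos'],o['ee_rot'],o['q'])
for l in ['cover','holder']: print(l,[(np.round(b['box']).tolist(),round(b['confidence'],2)) for b in boxes_of(p,l)][:4])
E
```

```text
[0.47011057 0.20891731 0.2404834 ] [4.02165773e-04 7.85474012e-01 6.18894069e-01 7.38833605e-04] [ 3.52209212e-01 -1.44731151e-01  1.57210389e+00 -3.09851563e-04
  1.71256572e+00  5.88293061e-01]
cover [([273.0, 191.0, 90.0, 77.0], 0.93), ([138.0, 216.0, 97.0, 81.0], 0.81)]
holder [([294.0, 414.0, 85.0, 26.0], 0.2)]
```

View pics/w1.png

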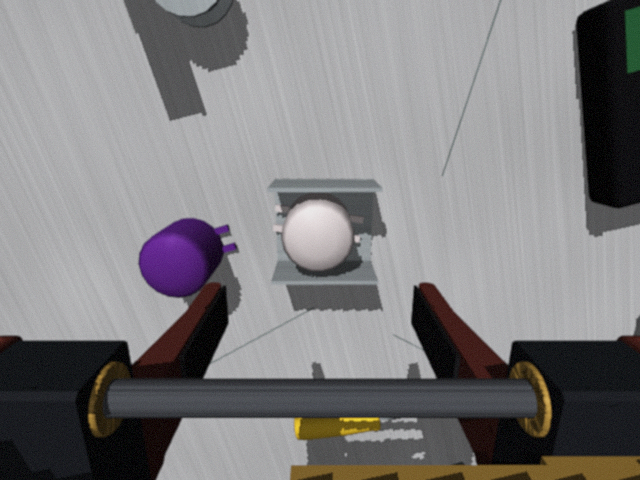

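```bash
python3 - <<'E'
import cv2
a=cv2.imread('pics/w1.png')
cv2.imwrite('pics/w1c.png',cv2.resize(a[165:305,215:395],(792,616),interpolation=2)[:600])
E
```

```text
(no output)
```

View pics/w1c.png

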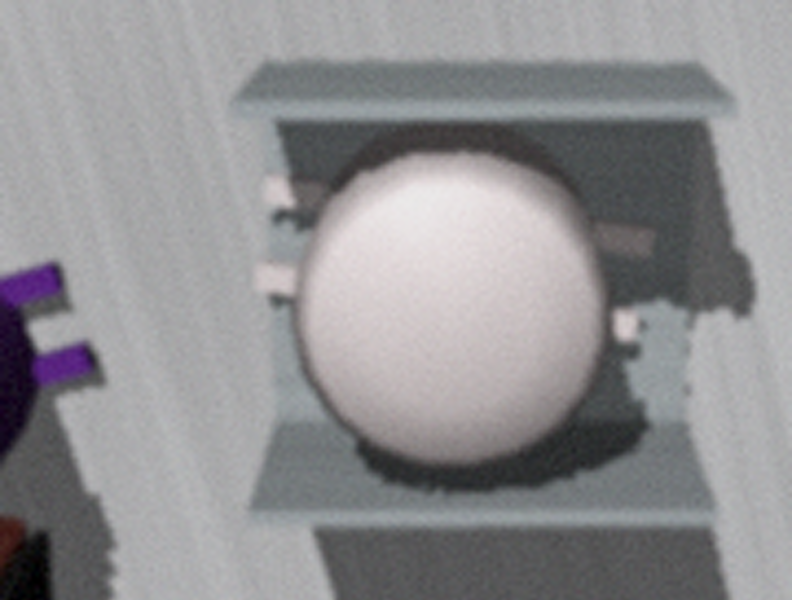

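```bash
python3 - <<'E'
from fit import *
import pickle
p=pickle.load(open('w1.pkl','rb'))
f=lambda u,v:(215+u/4.4,165+v/4.4)
C=[((263,178),(-.038,.0115,.008)),((255,293),(-.038,-.0115,.008)),((655,225),(.038,.0115,.008)),((638,342),(.038,-.0115,.008))]
b,r=fit([(p,f(*a),l) for a,l in C],(.47,.21));print('cover lugs',b.x,np.degrees(b.x[2])%180,b.cost,r.round(1))
# silhouette
def sil(c):
    th=np.linspace(0,2*np.pi,180);P=[]
    for z,rr in[(.003,.028),(.03,.028),(.049,.028),(.053,.024),(.056,.016),(.058,.005)]:
        P+=[proj(p,[c[0]+rr*np.cos(t),c[1]+rr*np.sin(t),z]) for t in th]
    P=np.array(P);return np.array([P[:,0].min(),P[:,0].max(),P[:,1].min(),P[:,1].max()])
m=np.array([f(297,0)[0],f(608,0)[0],f(0,150)[1],f(0,465)[1]])
q=least_squares(lambda c:(sil(c)-m)[:3],[.47,.21],diff_step=1e-4);print('sil',q.x,sil(q.x)-m)
t=[(232,103),(735,103),(717,525),(250,525)]
h=np.array([atz(p,*f(*a),.05) for a in t]);print(h.round(4),h.mean(0))
e=h[1]-h[0];print(np.degrees(np.arctan2(e[1],e[0])),np.linalg.norm(e));e=h[2]-h[3];print(np.degrees(np.arctan2(e[1],e[0])),np.linalg.norm(e))
for a in[(65,265),(95,345),(95,375)]: print('purple lug',atz(p,*f(*a),.005).round(4))
print('purple ctr', atz(p,180,257,.04))
E
```

```text
cover lugs [0.46953904 0.20917617 5.92291032] 159.35776384363385 0.8802681861107475 [ 0.8  0.3  0.2 -0.1 -0.3  0.4 -0.6 -0.8]
sil [0.46777006 0.20224554] [-1.20000769  1.20065442  0.07777437  9.52907577]
[[0.4427 0.2542 0.05  ]
 [0.5238 0.2348 0.05  ]
 [0.5066 0.161  0.05  ]
 [0.4252 0.1805 0.05  ]] [0.47457173 0.20762349 0.05      ]
-13.499236983345197 0.0833610627990013
-13.518019082308781 0.08366544122584375
purple lug [0.3941 0.2254 0.005 ]
purple lug [0.3949 0.2081 0.005 ]
purple lug [0.393 0.202 0.005]
purple ctr [0.3579911  0.21651222 0.04      ]
```

```bash
python3 - <<'E'
from fit import *
import pickle
p=pickle.load(open('w1.pkl','rb'))
print(-p['R'].T@p['t'])
f=lambda u,v:(215+u/4.4,165+v/4.4)
def sil(c):
    th=np.linspace(0,2*np.pi,180);P=[]
    for z,rr in[(.003,.028),(.03,.028),(.049,.028),(.053,.024),(.056,.016),(.058,.005)]:
        P+=[proj(p,[c[0]+rr*np.cos(t),c[1]+rr*np.sin(t),z]) for t in th]
    P=np.array(P);return np.array([P[:,0].min(),P[:,0].max(),P[:,1].min(),P[:,1].max()])
m=np.array([f(297,0)[0],f(608,0)[0],f(0,122)[1],f(0,467)[1]])
q=least_squares(lambda c:(sil(c)-m),[.47,.21],diff_step=1e-4);print('sil',q.x,sil(q.x)-m)
th=np.radians(-13.5);e=np.array([np.cos(th),np.sin(th)]);c=np.array([.4695,.2092])
for a in[(.3949,.2081),(.3941,.2254),(.393,.202)]: print((np.array(a)-c)@e,(np.array(a)-c)@[-e[1],e[0]])
print((np.array([.4746,.2076])-c)@e,(np.array([.4746,.2076])-c)@[-e[1],e[0]])
E
```

```text
[0.48907459 0.28744442 0.32337752]
sil [0.46932003 0.2086727 ] [-1.44733081  1.44842621 -1.19390788  1.25716564]
-0.07228200616142517 -0.018484631056087976
-0.07709850689245044 -0.0018493877242929078
-0.0727054922906597 -0.024859633761840007
0.0053325991761976445 -0.00036522051697114415
```

Request:
apply_moves:
  plan:
    - [[0,0,-7.1],[0,0,-3],1]
    - [[0,0,-7.1],[0,0,-7],1]
    - [[0,0,-7.1],[0,0,-10],1]
    - [[0,0,-7.1],[0,0,-12.5],1]
    - [[0,0,-7.1],[0,0,-13.5],1]

```text
time: 2.87
tool_pos: [0.4681, 0.2086, 0.1009]
ee_rot: [-0.0, 0.822, 0.569, -0.002]
ft_force: [-0.3, 0.4, 0.2]
gripper_width: 0.998
```

```bash
python3 - <<'E'
from h import *
o=monitor.get_obs();print(o['tool_pos'],o['ee_rot'],o['ft_force'])
shot('wrist','w2')
E
```

```text
[0.46806732 0.20855153 0.10093486] [-3.40838154e-04  8.22119597e-01  5.69309411e-01 -2.45891833e-03] [-0.31144005  0.44765697  0.21229649]
```

View pics/w2.png

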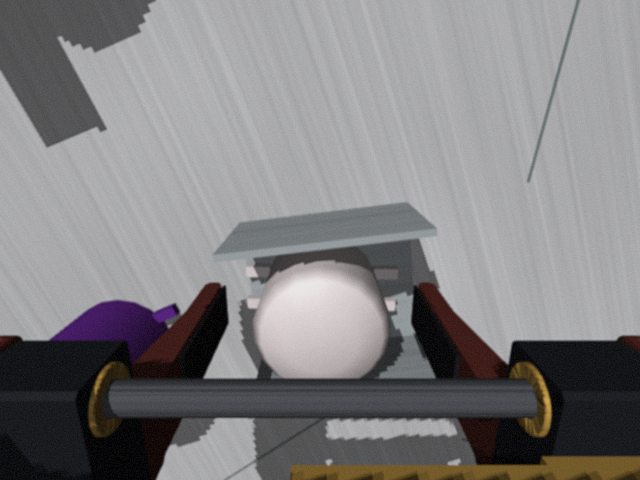

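Fingers at image x 225 and 415 straddle the cover (255–390), aligned with its lugs. Lower slightly and close.

Request:
apply_moves:
  plan:
    - [[0,0,0],[0.1,0.05,-0.4],1]
    - [[0,0,0],[0.1,0.05,-0.4],0]
    - [[0,0,0],[0.1,0.05,-0.4],0]
    - [[0,0,0],[0.1,0.05,-0.4],0]
    - [[0,0,0],[0.1,0.05,-0.4],0]
  force: 25

```text
time: 3.33
tool_pos: [0.4698, 0.2093, 0.0983]
ee_rot: [-0.0, 0.822, 0.569, -0.002]
ft_force: [0.3, 0.7, 0.0]
gripper_width: 0.739
```

Request:
apply_moves:
  plan:
    - [[0,0,0],[0,0,0],0]
    - [[0,0,0],[0,0,0],0]
    - [[0,0,0],[0,0,0.5],0]
    - [[0,0,0],[0,0,2],0]
    - [[0,0,0],[0,0,4],0]

```text
time: 3.75
tool_pos: [0.4688, 0.2088, 0.137]
ee_rot: [-0.001, 0.822, 0.569, -0.004]
ft_force: [-0.0, -0.1, -0.1]
gripper_width: 0.632
```

Request:
apply_moves:
  plan:
    - [[0,0,0],[0,0,4],0]
    - [[0,0,5],[0,-2,8],0]
    - [[0,0,10],[1,-6,10],0]
    - [[0,0,15],[1.5,-10,10],0]
    - [[0,0,22],[2,-14,10],0]

```text
time: 4.17
tool_pos: [0.4886, 0.0751, 0.2401]
ee_rot: [0.002, 0.701, 0.713, -0.002]
ft_force: [0.7, -0.3, -2.0]
gripper_width: 0.628
```

Request:
apply_moves:
  plan:
    - [[0,0,5],[0,-4,0],0]
    - [[0,0,8],[0,-8,0],0]
    - [[0,0,8],[1,-12,0],0]
    - [[0,0,8],[1,-16,0],0]
    - [[0,0,8],[1,-20,0],0]

```text
time: 4.58
tool_pos: [0.4982, -0.1268, 0.2404]
ee_rot: [0.002, 0.65, 0.76, -0.002]
ft_force: [1.0, -0.9, -1.0]
gripper_width: 0.636
```

```bash
python3 - <<'E'
from h import *
import pickle
p=shot('wrist','w3');pickle.dump(p,open('w3.pkl','wb'))
o=monitor.get_obs();print(o['tool_pos'],o['ee_rot'],o['q'],o['gripper_width'],-p['R'].T@p['t'])
E
```

```text
[ 0.49762737 -0.13329218  0.24001277] [ 0.00332552  0.65205682  0.75815231 -0.00399049] [-0.3225695  -0.14334951  1.57170827 -0.01000014  1.71008715 -0.47415833] 0.6372242564079179 [ 0.48589082 -0.04658657  0.32279398]
```

View pics/w3.png

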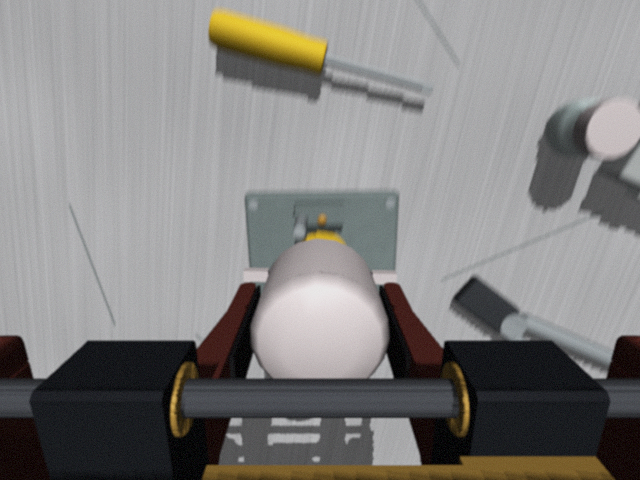

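Request:
apply_moves:
  plan:
    - [[0,0,0],[0,-4,0],0]
    - [[0,0,0],[0,-8,0],0]
    - [[0,0,0],[0,-8,0],0]
    - [[0,0,0],[0,-8,0],0]
    - [[0,0,0],[0,-8,0],0]

```text
time: 5.05
tool_pos: [0.4975, -0.213, 0.2399]
ee_rot: [0.003, 0.652, 0.758, -0.004]
ft_force: [0.6, 0.3, -1.5]
gripper_width: 0.637
```

```bash
python3 - <<'E'
from h import *
import pickle
p=shot('wrist','w4');pickle.dump(p,open('w4.pkl','wb'))
o=monitor.get_obs();print(o['tool_pos'],o['ee_rot'],o['q'],o['gripper_width'],-p['R'].T@p['t'])
a=p['color'];cv2.imwrite('pics/w4c.png',cv2.resize(a[60:330,200:440],(533,600),interpolation=2))
E
```

```text
[ 0.49768361 -0.21232102  0.24003796] [ 0.00300679  0.65190282  0.75828743 -0.00372071] [-0.46178496 -0.07369515  1.50696606 -0.00876921  1.70431631 -0.61356431] 0.6333875857540425 [ 0.48582898 -0.13232859  0.32195664]
```

View pics/w4c.png

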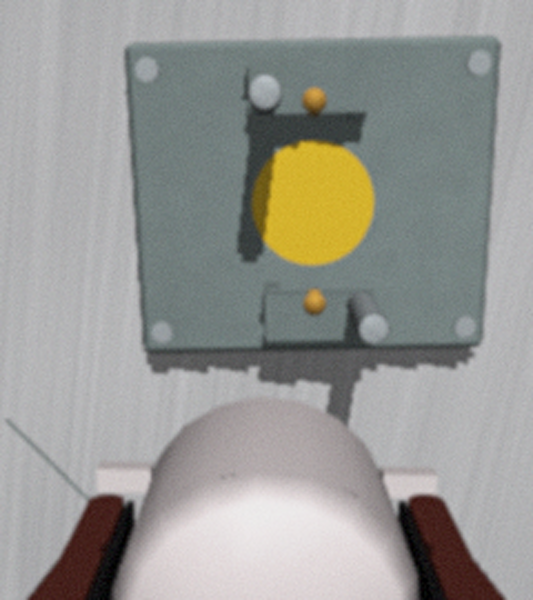

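```bash
python3 - <<'E'
from fit import *
import pickle
p=pickle.load(open('w4.pkl','rb'))
f=lambda u,v:(200+u/2.221,60+v/2.222)
P=[((265,91),(-.0165,.0353,.064)),((374,328),(.0165,-.0353,.064)),((315,99),(0,.0345,.024)),((315,301),(0,-.0345,.024)),((313,203),(0,0,.012)),
((127,46),(-.065,.055,.012)),((498,40),(.065,.055,.012)),((482,343),(.065,-.055,.012)),((146,350),(-.065,-.055,.012))]
b,r=fit([(p,f(*a),l) for a,l in P],(.5,-.15));print(b.x,np.degrees(b.x[2])%180,b.cost);print(r.reshape(-1,2).round(1).tolist())
E
```

```text
[ 0.50541077 -0.15144255  0.16934535] 9.702774077559894 9.419157258668696
[[0.1, 0.2], [0.1, 0.1], [-0.2, 0.2], [-0.0, 0.8], [0.0, -0.3], [-1.9, -2.1], [2.3, -3.1], [0.9, 1.8], [-1.2, 1.5]]
```

Request:
apply_moves:
  plan:
    - [[0,0,1.1],[0.8,3,-1],0]
    - [[0,0,1.1],[0.8,6.1,-3],0]
    - [[0,0,1.1],[0.8,6.1,-5.5],0]
    - [[0,0,1.1],[0.8,6.1,-5.5],0]
    - [[0,0,1.1],[0.8,6.1,-5.5],0]

```text
time: 5.52
tool_pos: [0.5052, -0.1496, 0.1841]
ee_rot: [0.002, 0.644, 0.765, -0.004]
ft_force: [-0.2, -0.2, -0.5]
gripper_width: 0.632
```

```bash
python3 - <<'E'
from h import *
import pickle
from scipy.spatial.transform import Rotation as Ro
p=shot('wrist','w5');pickle.dump(p,open('w5.pkl','wb'))
o=monitor.get_obs();print(o['tool_pos'],o['ft_force'],o['gripper_width']);q=o['ee_rot'];M=Ro.from_quat(np.r_[q[1:],q[0]]).as_matrix();print(M.round(4))
b=viewer.get_image('side');s=viewer.get_image('scene')
cv2.imwrite('pics/c5.png',cv2.hconcat([cv2.resize(b['color'][240:420,270:430],(400,450),interpolation=2),cv2.resize(s['color'][220:400,130:290],(400,450),interpolation=2)]))
E
```

```text
[ 0.50575705 -0.15047529  0.18574851] [-0.20523804 -0.40105003  0.01834129] 0.6338339933595197
[[-1.705e-01  9.853e-01 -1.000e-04]
 [ 9.853e-01  1.705e-01 -9.700e-03]
 [-9.500e-03 -1.800e-03 -1.000e+00]]
```

View pics/w5.png

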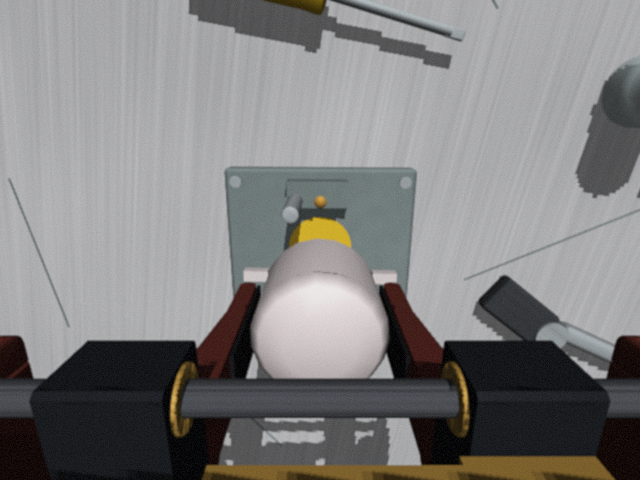

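View pics/c5.png

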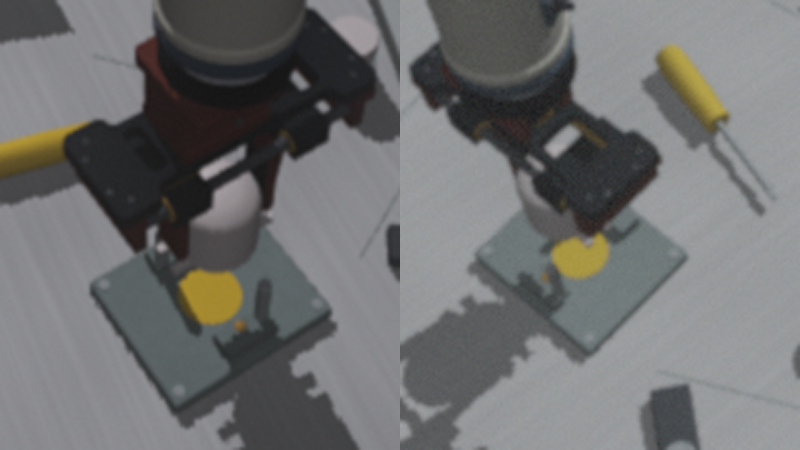

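Request:
apply_moves:
  plan:
    - [[0.4,0,0],[0,-0.1,-2],0]
    - [[0.4,0,0],[0,-0.1,-4],0]
    - [[0.4,0,0],[0,-0.1,-6],0]
    - [[0.4,0,0],[0,-0.1,-7.2],0]
    - [[0.4,0,0],[0,-0.1,-7.4],0]

```text
time: 6.08
tool_pos: [0.5056, -0.1527, 0.1115]
ee_rot: [0.001, 0.645, 0.764, -0.001]
ft_force: [0.5, -0.2, -0.9]
gripper_width: 0.636
```

Request:
apply_moves:
  plan:
    - [[0,0,0],[0,0,0],0]
    - [[0,0,0],[0,0,-0.1],0]
    - [[0,0,0],[0,0,-0.2],0]
    - [[0,0,0],[0,0,-0.3],0]
    - [[0,0,0],[0,0,-0.4],0]

```text
time: 6.5
tool_pos: [0.506, -0.1529, 0.1084]
ee_rot: [0.002, 0.645, 0.764, -0.001]
ft_force: [1.2, -0.6, 3.2]
gripper_width: 0.633
```

Request:
apply_moves:
  plan:
    - [[0,0,0],[0,0.1,-0.05],0]
    - [[0,0,0],[0,0.1,-0.1],0]
    - [[0,0,0],[0,0.1,-0.15],0]
    - [[0,0,0],[0,0.1,-0.2],0]
    - [[0,0,0],[0,0.1,-0.2],0]

```text
time: 6.92
tool_pos: [0.5065, -0.152, 0.1084]
ee_rot: [0.003, 0.645, 0.764, -0.001]
ft_force: [-2.9, 0.8, 8.8]
gripper_width: 0.631
```

```bash
python3 - <<'E'
from h import *
o=monitor.get_obs();print(o['tool_pos'],o['ft_force'],o['gripper_width'])
p=shot('wrist','w6');b=viewer.get_image('side');s=viewer.get_image('scene')
cv2.imwrite('pics/c6.png',cv2.hconcat([cv2.resize(b['color'][280:420,290:410],(386,450),interpolation=2),cv2.resize(s['color'][250:390,140:260],(386,450),interpolation=2)]))
E
```

```text
[ 0.5064534  -0.15203265  0.10841461] [-2.92765607  0.76518804  8.80799131] 0.6305303687240451
```

View pics/w6.png

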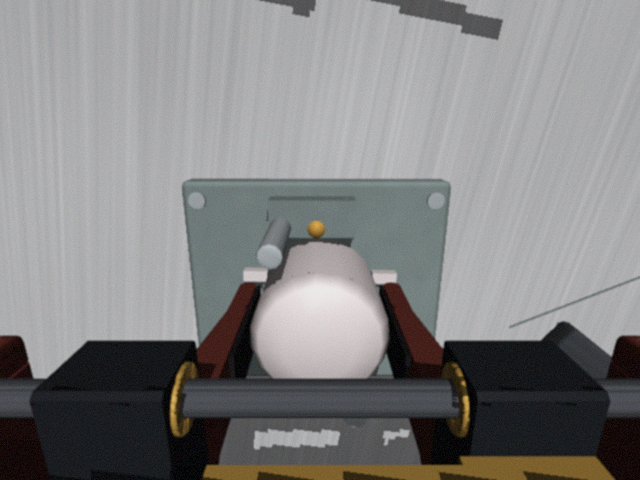

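View pics/c6.png

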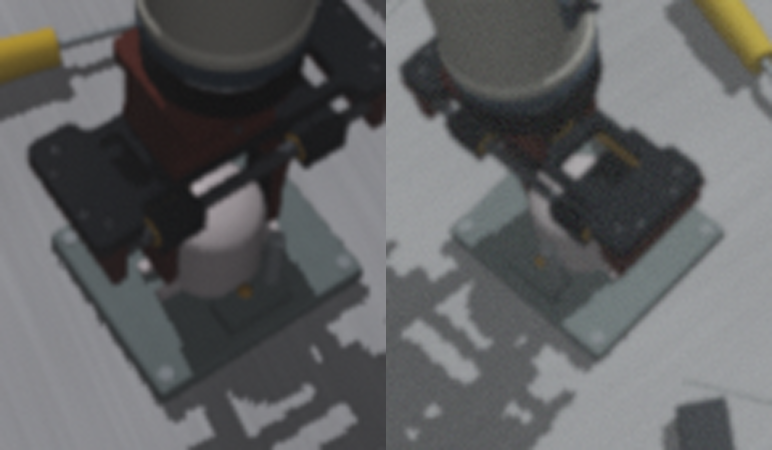

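Request:
apply_moves:
  plan:
    - [[0,0,0],[0,0,0],0.7]
    - [[0,0,0],[0,0,0],1]
    - [[0,0,0],[0,0,0],1]
    - [[0,0,0],[0,0,0],1]
    - [[0,0,0],[0,0,0],1]

```text
time: 7.48
tool_pos: [0.5063, -0.152, 0.108]
ee_rot: [0.002, 0.645, 0.764, -0.001]
ft_force: [0.3, -0.4, 0.1]
gripper_width: 0.964
```

Request:
apply_moves:
  plan:
    - [[0,0,0],[0,0,1],1]
    - [[0,0,0],[0,0,4],1]
    - [[0,0,0],[0,0,8],1]
    - [[0,0,0],[0,0,12],1]
    - [[0,0,0],[0,0,13],1]

```text
time: 7.9
tool_pos: [0.5076, -0.1525, 0.2464]
ee_rot: [0.007, 0.645, 0.764, 0.001]
ft_force: [0.1, -0.0, 1.3]
gripper_width: 0.997
```

Request:
apply_moves:
  plan:
    - [[0,0,0],[0,0,0],1]
    - [[0,0,0],[0,0,0],1]
    - [[0,0,0],[0,0,0],1]
    - [[0,0,0],[0,0,0],1]
    - [[0,0,0],[0,0,0],1]

```text
time: 8.32
tool_pos: [0.5071, -0.1523, 0.2441]
ee_rot: [0.006, 0.645, 0.764, 0.001]
ft_force: [0.7, 0.0, -0.1]
gripper_width: 0.999
```

```bash
python3 - <<'E'
from h import *
import pickle
o=monitor.get_obs();print(o['tool_pos'],o['ee_rot'],o['q'],o['ft_force'],o['gripper_width'])
p=shot('wrist','w7');pickle.dump(p,open('w7.pkl','wb'))
a=p['color'];cv2.imwrite('pics/w7c.png',cv2.resize(a[130:330,200:440],(720,600),interpolation=2))
E
```

```text
[ 0.50709995 -0.15225683  0.24411294] [5.50442960e-03 6.44828110e-01 7.64307622e-01 5.19134047e-04] [-0.35453961 -0.11062271  1.53447415 -0.00278546  1.7070328  -0.52410649] [ 0.69891952  0.04160473 -0.14549255] 0.999350617403355
```

View pics/w7c.png

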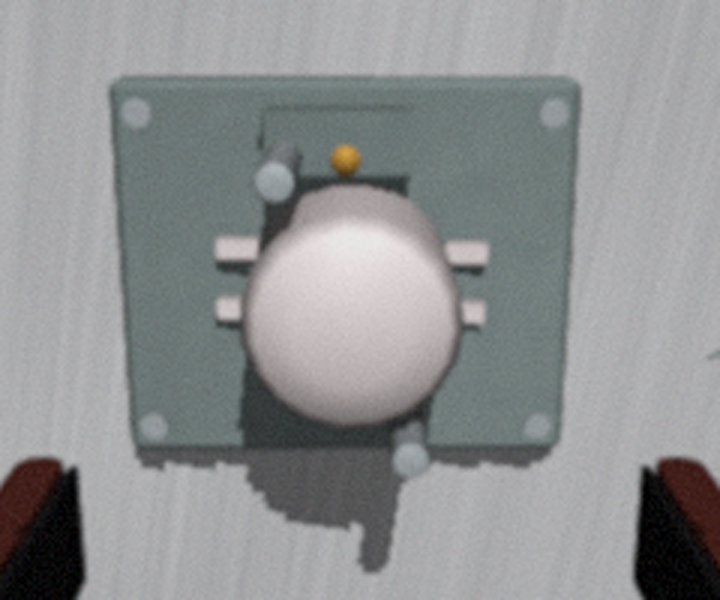

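```bash
python3 - <<'E'
from fit import *
import pickle
p=pickle.load(open('w7.pkl','rb'))
f=lambda u,v:(200+u/3,130+v/3)
P=[((275,182),(-.0165,.0353,.064)),((410,460),(.0165,-.0353,.064)),((345,158),(0,.0345,.024))]
b,r=fit([(p,f(*a),l) for a,l in P],(.5,-.15));print(b.x,np.degrees(b.x[2])%180,r.round(1))
for z in(.017,.028):
 C=[((216,236),(-.038,.0115,z)),((216,322),(-.038,-.0115,z)),((489,240),(.038,.0115,z)),((485,326),(.038,-.0115,z))]
 b,r=fit([(p,f(*a),l) for a,l in C],(.5,-.15));print(b.x,np.degrees(b.x[2])%180,b.cost,r.round(1))
E
```

```text
[ 0.50529088 -0.15155032  6.44836578] 9.464143804576679 [-0.2 -0.2  0.  -0.1  0.2  0.4]
[ 0.50720111 -0.15233905  0.15112127] 8.65861075429679 2.840487105415703 [ 0.2  1.   0.7 -1.4 -0.4  1.2 -0.5 -1.3]
[ 0.50669076 -0.14962954  0.15192213] 8.704496807105459 3.2210309759046822 [-1.5  0.7 -0.9 -0.7  1.2  0.9  1.1 -0.7]
```

Request:
apply_moves:
  plan:
    - [[0,0,10],[0,0,-2],1]
    - [[0,0,20],[0,0,-4],1]
    - [[0,0,30],[0,0,-5],1]
    - [[0,0,36],[0,0,-5],1]
    - [[0,0,36],[0,0,-5],1]

```text
time: 8.78
tool_pos: [0.5064, -0.152, 0.1918]
ee_rot: [0.003, 0.376, 0.927, 0.002]
ft_force: [-0.0, 1.0, 0.4]
gripper_width: 0.996
```

Request:
apply_moves:
  plan:
    - [[0,0,35],[0,0,0],1]
    - [[0,0,35],[0,0,0],1]
    - [[0,0,35],[0,0,0],1]
    - [[0,0,35],[0,0,0],1]
    - [[0,0,35],[0,0,0],1]

```text
time: 9.2
tool_pos: [0.506, -0.1518, 0.1906]
ee_rot: [0.001, 0.077, 0.997, 0.003]
ft_force: [0.7, -0.3, -0.4]
gripper_width: 0.998
```

```bash
cat >> h.py <<'E'
from scipy.spatial.transform import Rotation as Ro
def st():
    o=monitor.get_obs();q=o['ee_rot'];M=Ro.from_quat(np.r_[q[1:],q[0]]).as_matrix()
    z=M[:,2];print('t',o['time'],'pos',o['tool_pos'].round(4),'yaw',np.degrees(np.arctan2(M[1,1],M[0,1])).round(2),'fix tilt wx,wy deg',np.degrees([-z[1],z[0]]).round(2),'F',o['ft_force'].round(1),'w',round(o['gripper_width'],3),'q',o['q'].round(2))
E
python3 -c "
from h import *
st()"
```

```text
t 9.2 pos [ 0.506  -0.1518  0.1906] yaw 81.21 fix tilt wx,wy deg [-0.38  0.17] F [ 0.7 -0.3 -0.4] w 0.998 q [-0.36 -0.1   1.62  0.01  1.62 -1.78]
```

Request:
apply_moves:
  plan:
    - [[-0.4,0.2,-1.6],[0.1,0,-2],1]
    - [[-0.4,0.2,-1.6],[0.1,0,-4],1]
    - [[-0.4,0.2,-1.6],[0.1,0,-6],1]
    - [[-0.4,0.2,-1.6],[0.1,0,-7.5],1]
    - [[-0.4,0.2,-1.6],[0.1,0,-8.1],1]

```text
time: 9.62
tool_pos: [0.5054, -0.1512, 0.1056]
ee_rot: [-0.003, 0.091, 0.996, 0.001]
ft_force: [-0.4, -0.2, -0.7]
gripper_width: 1.0
```

```bash
python3 - <<'E'
from h import *
p=shot('wrist','w8');st()
E
```

```text
t 9.6667 pos [ 0.5054 -0.1513  0.1057] yaw 79.61 fix tilt wx,wy deg [-0.09 -0.35] F [-0.4  0.7 -0.7] w 1.002 q [-0.36 -0.05  1.72 -0.    1.47 -1.74]
```

View pics/w8.png

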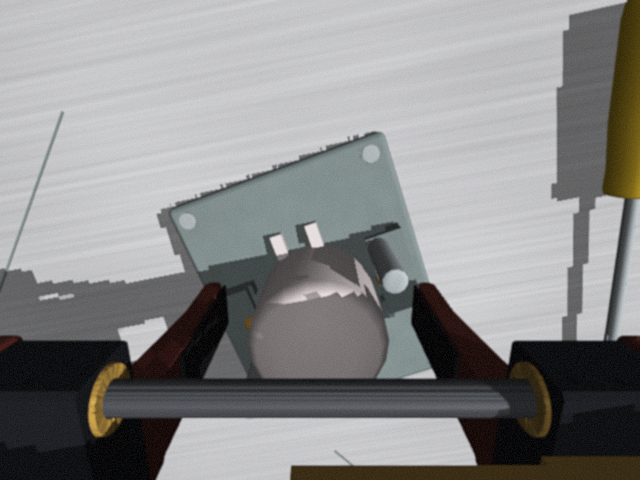

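Request:
apply_moves:
  plan:
    - [[0,-0.3,0],[0.12,-0.05,0.3],1]
    - [[0,-0.3,0],[0.12,-0.05,0.3],1]
    - [[0,-0.3,0],[0.12,-0.05,0.3],0]
    - [[0,-0.3,0],[0.12,-0.05,0.3],0]
    - [[0,-0.3,0],[0.12,-0.05,0.3],0]
  force: 20

```text
time: 10.08
tool_pos: [0.507, -0.1519, 0.1097]
ee_rot: [0.0, 0.091, 0.996, 0.001]
ft_force: [-0.9, 0.9, -0.1]
gripper_width: 0.814
```

Request:
apply_moves:
  plan:
    - [[0,0,0],[0,0,0],0]
    - [[0,0,0],[0,0,0],0]
    - [[0,0,0],[0,0,0],0]
    - [[0,0,0],[0,0,0],0]
    - [[0,0,0],[0,0,0],0]

```text
time: 10.5
tool_pos: [0.5072, -0.152, 0.1102]
ee_rot: [0.001, 0.091, 0.996, 0.0]
ft_force: [-0.5, -1.3, 3.8]
gripper_width: 0.631
```

```bash
python3 -c "
from h import *
st()"
```

```text
t 10.5 pos [ 0.5072 -0.152   0.1102] yaw 79.61 fix tilt wx,wy deg [-0.04  0.08] F [-0.5 -1.3  3.8] w 0.631 q [-0.36 -0.05  1.72  0.    1.47 -1.75]
```

Request:
apply_moves:
  plan:
    - [[0,0,-6],[-0.05,0.02,0],0]
    - [[0,0,-12],[-0.1,0.03,0],0]
    - [[0,0,-18],[-0.15,0.05,0],0]
    - [[0,0,-24],[-0.15,0.05,0],0]
    - [[0,0,-30],[-0.15,0.05,0],0]

```text
time: 10.92
tool_pos: [0.5057, -0.1516, 0.1102]
ee_rot: [0.001, 0.348, 0.938, 0.0]
ft_force: [-0.2, -0.4, 0.7]
gripper_width: 0.63
```

```bash
python3 -c "
from h import *
p=shot('wrist','w9')
st()"
```

```text
t 10.9667 pos [ 0.5057 -0.1516  0.1102] yaw 48.96 fix tilt wx,wy deg [0.01 0.09] F [-0.6  0.3  1.5] w 0.635 q [-0.36 -0.05  1.72  0.    1.47 -1.21]
```

View pics/w9.png

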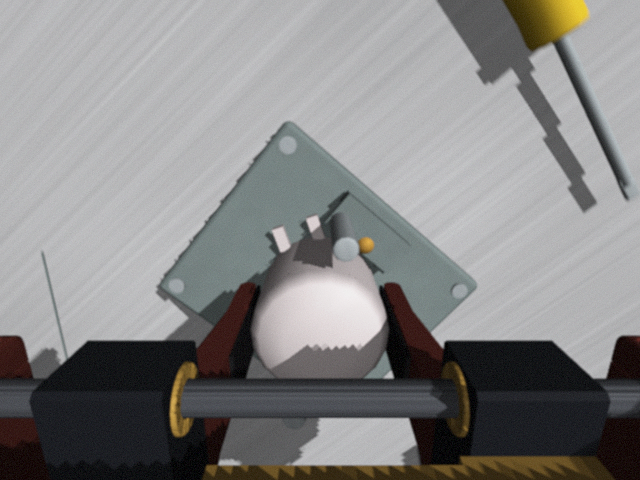

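Cover turns with the jaws (lugs at (280,240) and (313,223), just short of the claw and pillar). Continue.

Request:
apply_moves:
  plan:
    - [[0,0,-6],[0,0,0],0]
    - [[0,0,-12],[0,0,0],0]
    - [[0,0,-18],[0,0,0],0]
    - [[0,0,-24],[0,0,0],0]
    - [[0,0,-30],[0,0,0],0]

```text
time: 11.38
tool_pos: [0.5057, -0.1516, 0.1102]
ee_rot: [0.001, 0.582, 0.813, -0.0]
ft_force: [0.4, -0.3, 1.6]
gripper_width: 0.638
```

```bash
python3 -c "
from h import *
p=shot('wrist','w10')
st()"
```

```text
t 11.4333 pos [ 0.5057 -0.1516  0.1102] yaw 18.46 fix tilt wx,wy deg [0.06 0.08] F [-0.   0.3  1.1] w 0.637 q [-0.36 -0.05  1.72 -0.    1.47 -0.68]
```

View pics/w10.png

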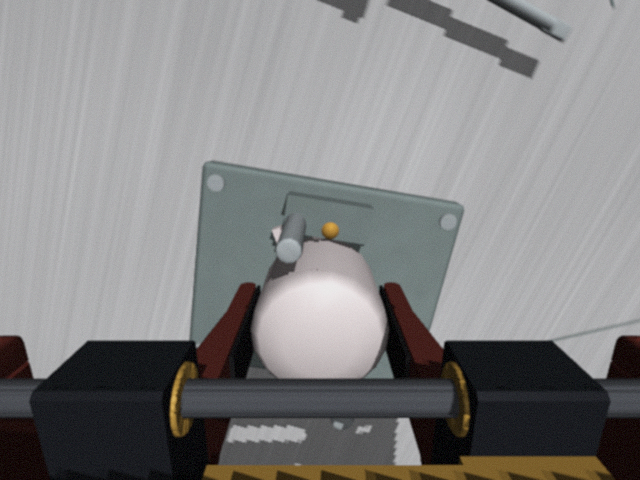

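Request:
apply_moves:
  plan:
    - [[0,0,-6],[0,0,0],0]
    - [[0,0,-12],[0,0,0],0]
    - [[0,0,-18],[0,0,0],0]
    - [[0,0,-23],[0,0,0],0]
    - [[0,0,-27],[0,0,0],0]

```text
time: 11.85
tool_pos: [0.5057, -0.1516, 0.1102]
ee_rot: [0.001, 0.758, 0.653, -0.0]
ft_force: [-1.1, -0.5, 1.2]
gripper_width: 0.635
```

```bash
python3 -c "
from h import *
p=shot('wrist','w11')
st();print(monitor.get_obs()['torque'])"
```

```text
t 11.9 pos [ 0.5056 -0.1516  0.1102] yaw -8.73 fix tilt wx,wy deg [0.09 0.02] F [-0.4 -0.2  1.8] w 0.635 q [-0.36 -0.05  1.72 -0.    1.47 -0.2 ]
[-0.08667351  0.09237885 -0.0855181 ]
```

View pics/w11.png

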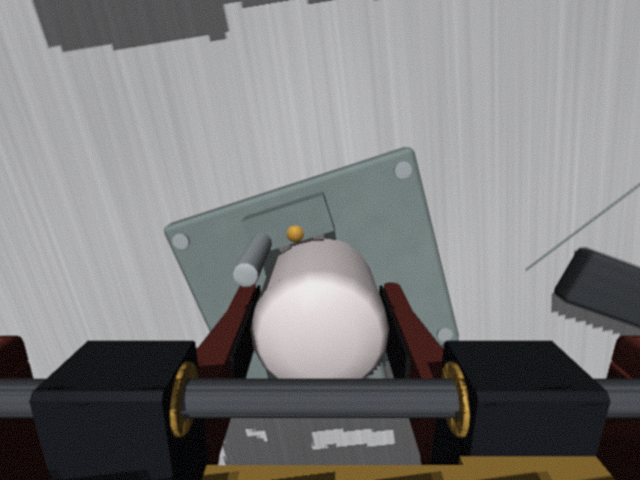

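Request:
apply_moves:
  plan:
    - [[0,0,-0.7],[0,0,0],0]
    - [[0,0,-1.4],[0,0,0],0]
    - [[0,0,-2],[0,0,0],0]
    - [[0,0,-2],[0,0,0],0]
    - [[0,0,-2],[0,0,0],0]

```text
time: 12.32
tool_pos: [0.5049, -0.1514, 0.1102]
ee_rot: [-0.0, 0.769, 0.639, -0.001]
ft_force: [-5.6, 0.8, 4.2]
gripper_width: 0.631
```

```bash
python3 -c "
from h import *
st();print(monitor.get_obs()['torque'])"
```

```text
t 12.3167 pos [ 0.5049 -0.1514  0.1102] yaw -10.61 fix tilt wx,wy deg [ 0.07 -0.1 ] F [-5.6  0.8  4.2] w 0.631 q [-0.36 -0.05  1.72 -0.    1.48 -0.17]
[0.12820074 0.9904831  0.27702732]
```

Request:
apply_moves:
  plan:
    - [[0,0,-0.7],[0,0,0],0]
    - [[0,0,-1.4],[0,0,0],0]
    - [[0,0,-1.8],[0,0,0],0]
    - [[0,0,-1.8],[0,0,0],0]
    - [[0,0,-1.8],[0,0,0],0]

```text
time: 12.73
tool_pos: [0.5048, -0.1516, 0.1103]
ee_rot: [-0.0, 0.779, 0.627, -0.001]
ft_force: [-3.7, -0.1, 3.8]
gripper_width: 0.638
```

```bash
python3 -c "
from h import *
st();print(monitor.get_obs()['torque'])"
```

```text
t 12.7333 pos [ 0.5048 -0.1516  0.1103] yaw -12.39 fix tilt wx,wy deg [ 0.09 -0.13] F [-3.7 -0.1  3.8] w 0.638 q [-0.36 -0.05  1.72 -0.    1.48 -0.14]
[-0.27166229  0.70497138  0.70672601]
```

Torque rose to 0.7 N·m, so the stop is met. Release and look.

Request:
apply_moves:
  plan:
    - [[0,0,0.3],[0,0,0],0]
    - [[0,0,0.3],[0,0,0],0.8]
    - [[0,0,0.3],[0,0,0],1]
    - [[0,0,0.3],[0,0,0],1]
    - [[0,0,0.3],[0,0,0],1]

```text
time: 13.15
tool_pos: [0.5049, -0.1515, 0.11]
ee_rot: [-0.0, 0.778, 0.629, -0.001]
ft_force: [0.6, 0.3, -0.7]
gripper_width: 0.901
```

Request:
apply_moves:
  plan:
    - [[0,0,0],[0,0,0],1]
    - [[0,0,0],[0,0,2],1]
    - [[0,0,0],[0,0,6],1]
    - [[0,0,0],[0,0,10],1]
    - [[0,0,0],[0,0,12],1]

```text
time: 13.57
tool_pos: [0.5058, -0.1517, 0.2352]
ee_rot: [0.002, 0.778, 0.629, 0.0]
ft_force: [0.4, -0.2, 1.4]
gripper_width: 1.001
```

Request:
apply_moves:
  plan:
    - [[0,0,7],[0,-1,0],1]
    - [[0,0,14],[0,-3,0],1]
    - [[0,0,20],[0,-4,0],1]
    - [[0,0,20],[0,-4,0],1]
    - [[0,0,20],[0,-4,0],1]

```text
time: 13.98
tool_pos: [0.5057, -0.1918, 0.235]
ee_rot: [0.002, 0.658, 0.753, 0.001]
ft_force: [0.5, -0.0, 0.1]
gripper_width: 1.001
```

```bash
python3 - <<'E'
from h import *
import pickle
p=shot('wrist','w12');pickle.dump(p,open('w12.pkl','wb'));st()
a=p['color'];cv2.imwrite('pics/w12c.png',cv2.resize(a[60:260,200:440],(720,600),interpolation=2))
E
```

```text
t 14.0333 pos [ 0.5057 -0.1914  0.2349] yaw 7.67 fix tilt wx,wy deg [0.05 0.24] F [-0.9  0.1 -0.4] w 0.999 q [-0.43 -0.07  1.52  0.    1.7  -0.56]
```

View pics/w12c.png

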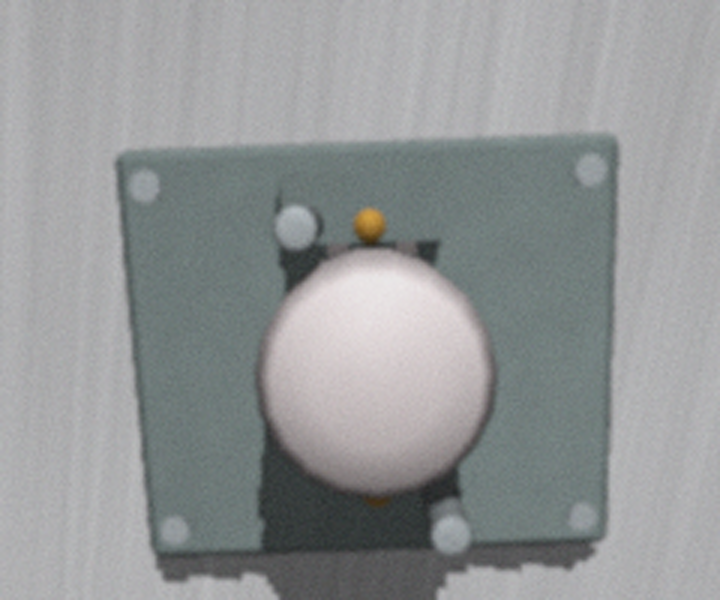

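```bash
python3 - <<'E'
from fit import *
import pickle
p=pickle.load(open('w12.pkl','rb'))
f=lambda u,v:(200+u/3,60+v/3)
def ora(pic,box):
    l,t,w,h=box;im=pic['color'][t:t+h,l:l+w].astype(float);wt=np.clip(im[...,2]-im[...,0]-45,0,None);n,lab=0,0
    c=cv2.connectedComponentsWithStats((wt>0).astype('uint8'))
    out=[]
    for i in range(1,c[0]):
        m=c[1]==i
        if m.sum()<3: continue
        yy,xx=np.nonzero(m);ww=wt[m];out.append((round(l+(xx*ww).sum()/ww.sum(),2),round(t+(yy*ww).sum()/ww.sum(),2),int(m.sum())))
    return out
lam=[.50535,-.1515,np.radians(9.6)]
c,n=np.cos(lam[2]),np.sin(lam[2])
W=lambda L:[lam[0]+c*L[0]-n*L[1],lam[1]+n*L[0]+c*L[1],L[2]]
for u,v in[(338,248),(408,246),(373,247)]:
    X=atz(p,*f(u,v),.017);d=X[:2]-lam[:2];print('prong',np.hypot(*d),np.degrees(np.arctan2(d[1],d[0]))-9.6)
names=['w4','w7','w12']
P=[((265,91),(-.0165,.0353,.064)),((374,328),(.0165,-.0353,.064))]
for nm in names:
    q=pickle.load(open(nm+'.pkl','rb'));print(nm,ora(q,(240,60,160,160)),[proj(q,W((0,.0345,z))).round(2) for z in(.023,.025,.027)],[proj(q,W((-.0165,.0353,.064))).round(1)])
for nm in('side','scene'):
    a=pickle.load(open(nm+'0.pkl','rb'));b=shot(nm,nm+'1');pickle.dump(b,open(nm+'1.pkl','wb'))
    bx=(300,310,110,100) if nm=='side' else (155,280,95,85)
    print(nm,'before',ora(a,bx),'after',ora(b,bx),[proj(a,W((0,s*.0345,z))).round(2).tolist() for s in(1,-1) for z in(.023,.025)])
    cv2.imwrite('pics/%s1c.png'%nm,cv2.hconcat([cv2.resize(i['color'][bx[1]:bx[1]+bx[3],bx[0]:bx[0]+bx[2]],(390,350),interpolation=2) for i in(a,b)]))
E
```

```text
prong 0.029813599527562986 106.11787786886205
prong 0.03016063753458877 71.05735054608905
prong 0.0285945312979438 88.48018413410733
w4 [(np.float64(341.22), np.float64(103.6), 90), (np.float64(341.68), np.float64(150.94), 2478), (np.float64(341.23), np.float64(194.85), 83)] [array([341.58, 104.84]), array([341.73, 104.72]), array([341.87, 104.59])] [array([319.4, 101.1])]
w7 [(np.float64(314.78), np.float64(182.13), 72)] [array([315.18, 182.8 ]), array([315.18, 183.17]), array([315.17, 183.56])] [array([291.5, 190.5])]
w12 [(np.float64(322.77), np.float64(133.66), 82)] [array([323.22, 134.6 ]), array([323.26, 134.66]), array([323.29, 134.73])] [array([298.6, 135.7])]
side before [(np.float64(341.98), np.float64(339.12), 7), (np.float64(354.27), np.float64(357.33), 454), (np.float64(365.16), np.float64(369.55), 9)] after [] [[342.97, 338.65], [342.99, 338.06], [366.31, 369.14], [366.37, 368.58]]
scene before [(np.float64(213.56), np.float64(305.79), 5), (np.float64(202.03), np.float64(320.91), 342)] after [] [[214.66, 305.32], [214.51, 304.85], [189.09, 329.83], [188.91, 329.38]]
```

View pics/side1c.png

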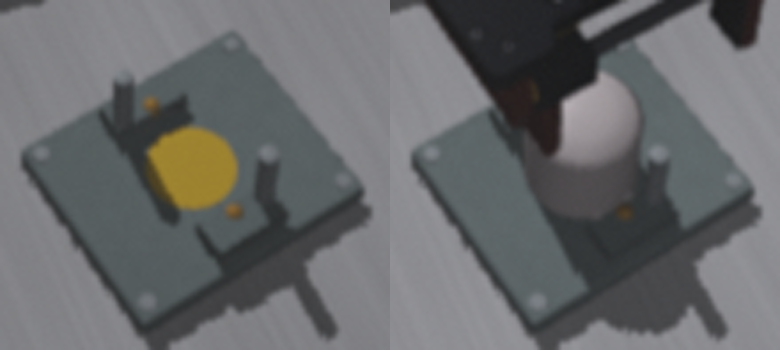

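View pics/scene1.png

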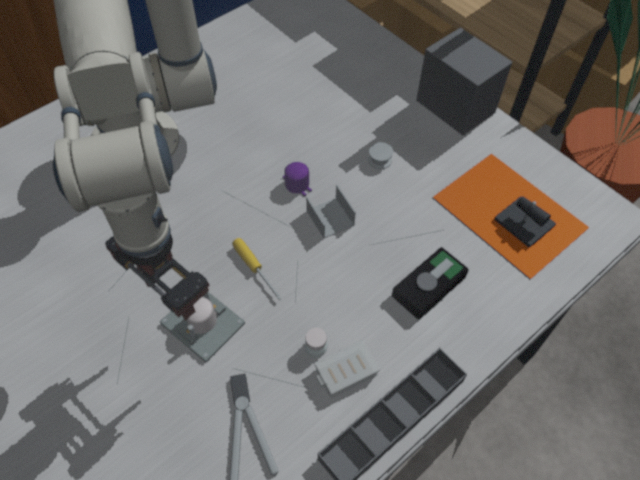

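Request:
apply_moves:
  plan:
    - [[0,0,0],[0,0,3],1]
    - [[0,0,0],[0,0,5],1]
    - [[0,0,0],[0,0,5],1]
    - [[0,0,0],[0,0,5],1]
    - [[0,0,0],[0,0,5],1]

```text
time: 14.55
tool_pos: [0.5057, -0.1906, 0.284]
ee_rot: [0.001, 0.658, 0.753, 0.001]
ft_force: [-0.5, 0.1, 0.1]
gripper_width: 1.003
```

```bash
python3 -c "
from h import *
st();print(arm.job_done())"
```

```text
t 14.55 pos [ 0.5057 -0.1906  0.284 ] yaw 7.78 fix tilt wx,wy deg [0.04 0.19] F [-0.5  0.1  0.1] w 1.003 q [-0.42 -0.07  1.43  0.    1.78 -0.56]
the job is handed in; nothing more can be done
None
```

I took the white cover out of the holder, set it on the lamp base with its lugs in the gaps, and let go. I then took it again on the 70° line, turned it clockwise about 90° until the torque rose to about 0.7 N·m at the stop, released it and backed off. The job was handed in at 14.6 s.

**Last checks:**
- **Set-down:** after letting go, the cover was about 2 mm from the seat axis (limit 4 mm) and its lugs were within about 1° of the gap line.
- **Turn:** the lug's prongs now sit either side of the +y pin. The lug is at about 88.5° on the lamp base, so about 1.5° past the quarter turn (limit 4°).
- **Pins:** the -y pin looks unraised in the side view. I had no sensitive measurement of the +y pin's height, so I infer that it clicked from the angle and the stop.
- **Other things:** the bystanders look unmoved in the last scene picture; I did not measure them.

**Disagreement:** the scene and side cameras put the lamp base about 2 mm from where the wrist camera did. I used the wrist camera's position.

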